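# Read two ringed patches of a step wedge on a film densitometer

### The arm

A 6-joint arm with a two-finger parallel gripper is mounted at the origin on the work surface. World frame = base frame: x ahead of the robot, y to its left, z up, the work surface at z = 0. Lengths are in m, angles in rad, forces in N, time in s.
With the tool pointing down it reaches from about 0.35 to 0.775 m from the base axis. Payload 5.5 kg.
Tool frame: the origin (TCP) lies at the very end of the fingers, on their centre line; the grasp point (between the pads) lies 19 mm behind it; z points along the fingers, y is the line along which they close (so a half turn about z gives the same grasp; the last joint's range is limited). The gripper opens to 85 mm and grips with 20 to 120 N. Pads are 22 mm wide; open, the fingers measure 114 mm over their backs; the gripper's body (76 mm by 85 mm) begins 54 mm behind the grasp point. The pads swing forward as they close: fully open they stand 13 mm farther back than shut.
Start: joints at [-1.471, 0.313, 0.046, 1.304, 0, 1.431], TCP at [0.137, -0.559, 0.231] pointing down, gripper open.
Joint ranges: [-2.76, 2.76], [-0.86, 1.69], [-1.03, 1.26], [-2.2, 2.34], [-1.47, 1.5], [-3.14, 3.14]. Speed limits (rad/s): [2.57, 2.57, 3.14, 3.14, 3.14, 3.14].

### API

Orientations are given as a unit quaternion [w, x, y, z].
In Python, from workcell import env, cams, ticket, spotter gives the robot as it stands.
- The arm moves only by the tool jog_arm, never from a script. Its argument "increments" is a list that holds one entry, the list of rows, each a list of 7 numbers: the shift along the tool's x, y, z in units of 0.25 m (1.0 is 0.25 m), then the turn, a rotation vector about the tool's x, y, z in units of 180 degrees (1.0 is 180 degrees), then the closure in counts, from 0 (fully open) to 255 (shut). A call has 1 to 20 rows; each row shifts and turns the commanded pose from where the row before left it, along the tool's axes as they then stand; what a row does not reach is not made up. A row lasts 1/10 s, in which the tool goes at most 50 mm and 8.59 degrees, less where a joint would pass 70% of its speed; a pose out of reach is approached as far as the arm can. A call with a number of a shift or a turn outside -1 to 1 is refused whole. A call with a gripper value outside its range is refused whole. The fingers move at their own pace and stop on an object; "force" is the grip in N (left out, the last holds). Time passes only in rows, so rows that do not move let the fingers close. It gives the time, the measured TCP pose, the force, the opening and the grip force at its end, in the units of the state.
- env.get_state(): the state, without advancing time (a new reading comes with each control period).
- cams.read_camera(name): name is "scene" or "top"; returns a dict with "pixels" (384x512x3 uint8, red, green, blue), "fx", "fy", "cx", "cy" (pixels), "k1" (the pictures are not rectified: a ray, as slopes to the right and down, at radius r is drawn at 1 + k1 r^2 times it, then the intrinsics apply), "xyz" and "attitude" of the camera in the world. Camera axes: x right, y down, z forward; pixel columns grow to the right and rows downward; lengths in m; the calibration is good to about 2 mm. A picture is of the moment at which its call begins. There is no depth.
- ticket.hand_in(): hands the job in; it is judged then, once.
Trained networks look in the newest picture that a camera, given by its name, has taken for a name from the list of things; names that differ only in an ending like _2 or _b are one class to them, and where a whole thing is asked for, a point or a joint stands for the part that bears it (a point fixed in the world has none). Each returns a list of dicts, best first, with "conf" (0 to 1); they miss things now and then, are a little off and sometimes report something else, mostly with a low value. They report only what shows in the picture. A call takes as long as a camera call.
- spotter.find_in(target, camera): "uv" ([column, row] in pixels, amid what is visible of it).
- spotter.cut_out(target, camera): "region" (384x512 bool, what is visible of it) and "uv" ([column, row] in pixels, amid what is visible of it).
- spotter.landmark_of(target, camera): "uv" ([column, row] in pixels: a listed point, or the origin of a listed thing).
The state is a dict: "clock": time; "joint_pos": joint angles; "qvel": joint speeds; "tau": joint torques, N m; "tcp_pos": TCP position; "orientation": TCP orientation; "wrist_force": force on the tool from outside, world axes, zero at the start; "ft_torque": the same for the moment, N m; "finger_gap": finger opening in m; "grip_force": force on a finger pad.
Only numpy, scipy, OpenCV 4.12 (cv2) and the standard library are available. Lean on these libraries where they do the work, as an engineer would, in place of code of your own. Each camera call takes 0.05 s, during which the arm holds its last target. There are 200 camera calls.

### The job

Read two patches of the film step wedge on the densitometer: first the patch ringed in red, then the patch ringed in yellow. For each one, bring its centre exactly under the pointer by sliding the saddle with its black fin and rolling the knurled edge wheel with a fingertip (without leaning on it), then press the red reading head gently right down, hold it there for a second, and let it come fully up before the film is moved again. Never touch the glass film holder, take no reading anywhere else, do not knock over or shove the tank, loupe or tongs, and finish with the yellow-ringed patch still under the pointer and the head up.

Things in the scene. Friction and masses are not known exactly. Their poses are not given: they have to be found in the camera images.
- densitometer: fixed film densitometer: grey light box 220 (x) x 360 (y) x 45 mm high. On its far side a column (local x +76 to +108 mm, 130 mm high) carries a dark arm 18 mm wide (104 to 130 mm above the table) over the film to the reading head at local x 0, y +75 mm. Origin: centre of the underside; at yaw 0 local x points away from the robot, y left. Place and yaw vary; all slides run along its local axes.
- saddle (a joint): position (m, -0.030 to +0.030) of the aluminium saddle that slides along the instrument's local y and carries the fin, the edge wheel and the film; positive = towards local +y. Moved by hand by its fin; sliding friction about 2.5 N, stays where left.
- fin_top (a point): middle of the top of the saddle's black upright fin: 45 mm long (local x), 12 mm thick (local y), its top 114 mm above the table and its foot on the saddle plate 64 mm above the table. 34 mm clear to the wheel housing on its +y side, nothing on its -y side. Moves with the saddle.
- film_slide (a joint): position (m, about -0.025 to +0.025) of the film slide along the instrument's local x on the saddle; positive = away from the robot. It has no handle: it is driven by the edge wheel through a rack, 12 mm per radian of wheel.
- wheel (a joint): angle (rad, -2.1 to +2.1) of the edge wheel about local y; grows when the crown of the wheel is rolled towards local +x, and the film slide then moves the same way (film_slide = 0.012 m x angle). Friction at the rim about 2.5 N, stays where left.
- wheel_slot (a point): middle of the slot, level with the housing's top panel 104 mm above the table; the wheel's crown is straight above it, some 5 to 10 mm higher (feel for it). Wheel: knurled black disc, radius 30 mm, 14 mm wide, axle along local y. Roll it with a fingertip pressed on the crown and stroked along local x: 1 mm of rim moves the film 0.4 mm; lift, go back and stroke again.
- wheel_housing: dark housing of the edge wheel on the saddle, 90 mm (x) by 60 mm (y), its top panel 104 mm above the table with a slot 44 (x) by 18 (y) mm in its middle. Origin below the slot at table height. The wheel is driven by friction (coefficient about 0.6): pressed with under some 6 N the fingertip slips; more than 60 N on wheel or housing bends the axle.
- film_holder: dark-framed glass film holder 90 mm (x) by 108 mm (y) by 6 mm with a wedge of 15 grey patches, 3 (x) by 5 (y), pitch 17 mm; origin: centre of its underside, 68 mm above the table. Must not be touched.
- mark_red (a point): centre of the patch ringed in red, on the film's upper face 74 mm above the table (in the holder: x 0, y +17 mm)
- mark_yellow (a point): centre of the patch ringed in yellow, on the film's upper face (in the holder: x +17 mm, y -17 mm)
- plunger (a joint): how far the reading head is pressed down (m): 0 up, 0.008 right down on its stop; spring force about 2.5 N at the start and 6.5 N right down; springs back when let go
- read_head: the reading head: red cap 26 mm in diameter and 10 mm thick above the arm's nose, with the white pointer below. More than 30 N on it damages the head.
- head_top (a point): middle of the red cap's top, 154 mm above the table when up; press here straight down by 8 mm
- pointer (a point): lower tip of the white pointer, 83 mm above the table when the head is up; its x and y never change. A patch is under the pointer when the patch's mark has the same x and y.
- tank: bystander: black film developing tank 100 mm in diameter, 124 mm high, to the left of the densitometer; origin at the centre of its underside
- loupe: bystander: grey loupe 52 mm in diameter, 58 mm high, to the right; origin at the centre of its underside
- tongs: bystander: wooden print tongs 190 mm long, lying in front of the densitometer, 8 mm high; origin at the middle of their underside

How it is judged:
On the way, in this order (a step that is already met when the one before it is completed fails the run):
1. the red-ringed patch is under the pointer (within 2.5 mm) and the reading head is held down (horizontal distance between pointer and mark_red below 0.0025 m and value of joint plunger above 0.0065 m), for 0.5 s.
2. the yellow-ringed patch is under the pointer (within 2.5 mm) and the reading head is held down (horizontal distance between pointer and mark_yellow below 0.0025 m and value of joint plunger above 0.0065 m), for 0.5 s.
At the end, for the whole second after the job is handed in: the yellow-ringed patch is within 2.5 mm of the pointer in plan, the reading head is up (within 1 mm) and the slides are at rest (horizontal distance between pointer and mark_yellow below 0.0025 m and value of joint plunger below 0.001 m and velocity of joint saddle between -0.004 and 0.004 m/s and velocity of joint film_slide between -0.004 and 0.004 m/s); the robot touches nothing.
It fails at once if the glass film holder was touched (contact force between film_holder and anything else above 0.5 N).
It fails at once if the film was moved with the reading head down (value of joint plunger above 0.004 m and (velocity of joint any of saddle, film_slide above 0.02 m/s or velocity of joint any of saddle, film_slide below -0.02 m/s)).
It fails at once if a reading was taken away from the two ringed patches (value of joint plunger above 0.0065 m and horizontal distance between pointer and mark_red above 0.004 m and horizontal distance between pointer and mark_yellow above 0.004 m).
It fails at once if the reading head was pressed with more than 30 N, or the edge wheel and its housing with more than 60 N (contact force between read_head and anything else above 30 N or contact force between wheel_housing and anything else above 60 N).
It fails at once if the tank, loupe or tongs were shoved more than 15 mm or tipped (distance of any of tank, loupe, tongs from where it was at the start of the episode above 0.015 m or angle between any of tank, loupe, tongs's own z axis and vertical above 0.3 rad).
It also fails if it takes over 72 s, if anything falls off the work surface, if the arm or the gripper's body presses on something with over 40 N, if the wrist force passes 120 N, or if a joint passes its speed limit or range.

## Working session

There is one attempt and no reset: what is moved stays moved. The work goes in short steps, Python scripts to look and compute and a tool call to move; the robot and the scene stay as the last step left them, time stands still between calls to the robot, and variables do not carry over. Pictures are saved under pics/ and viewed, at most 10 in all, crops included, and the job is handed in when it is done.

Besides the shell and the picture viewer there is one more tool, called after "Emit:" in YAML: its name, and indented under it one key for each argument. jog_arm: Moves the arm, as the interface text tells. Shifts and turns lie within -1 to 1; 1 stands for 0.25 m of shift or 180 degrees of turn. Its arguments: {"type":"object","properties":{"increments":{"type":"array"},"force":{"type":"number"}},"required":["increments"]}

```bash
mkdir -p pics; cat > h.py <<'E'
import numpy as np, cv2
from scipy.spatial.transform import Rotation as R
from workcell import env, cams, ticket, spotter
def cam(n):
    c=cams.read_camera(n); a=np.array(c["attitude"],float)
    c["R"]=a if a.shape==(3,3) else R.from_quat(a,scalar_first=True).as_matrix()
    return c
def ray(c,uv):
    d=np.array([(uv[0]-c["cx"])/c["fx"],(uv[1]-c["cy"])/c["fy"]]); s=d.copy()
    for _ in range(30): s=d/(1+c["k1"]*(s@s))
    return c["R"]@np.array([s[0],s[1],1.])
def at(c,uv,z):
    r=ray(c,uv); p=np.array(c["xyz"]); return p+r*(z-p[2])/r[2]
def px(c,P):
    q=c["R"].T@(np.array(P)-np.array(c["xyz"])); s=q[:2]/q[2]; s=s*(1+c["k1"]*(s@s))
    return np.array([s[0]*c["fx"]+c["cx"],s[1]*c["fy"]+c["cy"]])
H=dict(fin_top=.114,wheel_slot=.104,mark_red=.074,mark_yellow=.074,head_top=.154,pointer=.083,densitometer=0,film_holder=.068,wheel_housing=0,tank=0,loupe=0,tongs=0)
def marks(names,c,n):
    o={}
    for k in names:
        l=spotter.landmark_of(k,n)
        for e in l[:2]: print(n,k,round(e["conf"],2),np.round(e["uv"],1),np.round(at(c,e["uv"],H[k])*1000,1)[:2])
        if l:o[k]=np.array(l[0]["uv"])
    return o
E
python3 - <<'E'
from h import *
s=env.get_state(); print({k:np.round(v,3) for k,v in s.items()})
for n in("top","scene"):
    c=cam(n); print(n,c["fx"],c["fy"],c["k1"],c["xyz"],c["attitude"])
    cv2.imwrite(f"pics/{n}0.png",c["pixels"][:,:,::-1]); marks(H,c,n)
E
```

```text
{'clock': np.float64(0.0), 'joint_pos': array([-1.471,  0.314,  0.045,  1.304, -0.   ,  1.431]), 'qvel': array([-0.001, -0.001, -0.001, -0.001,  0.001,  0.001]), 'tau': array([ 0.0000e+00, -4.8062e+01,  2.9854e+01,  1.9000e-02,  0.0000e+00,
       -0.0000e+00]), 'tcp_pos': array([ 0.137, -0.558,  0.23 ]), 'orientation': array([-0.001,  0.993,  0.12 ,  0.   ]), 'wrist_force': array([-0.081,  0.001,  0.652]), 'ft_torque': array([-0.029, -0.022, -0.008]), 'grip_force': np.float64(0.0), 'finger_gap': np.float64(0.086)}
top 468.38597936626314 468.38597936626314 -0.03890366095512059 [0.39448698 0.0025441  1.17257966] [ 0.03855248 -0.7040256   0.70816189 -0.03699185]
top fin_top 0.89 [291.3 168.8] [559.4 -60.3]
top fin_top 0.29 [265.3 173.2] [549.6  -0.8]
top wheel_slot 0.82 [259.  168.1] [563.   13.6]
top mark_red 0.61 [210.8 163.2] [580.2 128.4]
top mark_yellow 0.67 [223.7 156.5] [596.2  97.8]
top mark_yellow 0.31 [211.  166.2] [573.  127.9]
top head_top 0.4 [224.4 159.9] [573.9  89.3]
top densitometer 0.6 [259.2 173.7] [565.1  14.3]
top film_holder 0.89 [214.2 162.5] [582.9 121. ]
top wh
[... 399 characters left out ...]
[557.1 -63.9]
scene wheel_slot 0.7 [266.3 224.1] [564.8   4.5]
scene mark_red 0.79 [315.4 211.6] [578.  137.7]
scene mark_yellow 0.92 [306.1 225.1] [598.3  93.9]
scene mark_yellow 0.47 [297.6 197.8] [519.  128.5]
scene head_top 0.63 [299.3 197.2] [573.6  84.9]
scene head_top 0.18 [375.6 221.8] [712.6 175.2]
scene pointer 0.74 [376.4 218.4] [675.4 237.8]
scene densitometer 0.79 [270.1 244.3] [556.6  22.5]
scene film_holder 0.87 [308.6 216. ] [576.4 119.1]
scene wheel_housing 0.97 [269.8 250. ] [570.1  12.6]
scene wheel_housing 0.61 [374.3 222.1] [644.3 288.6]
scene tank 0.88 [375.5 220.9] [643.1 294. ]
scene loupe 0.66 [145.3 276.5] [ 474.2 -271.7]
scene tongs 0.57 [242.9 203.5] [404.7  34.4]
```

View pics/top0.png

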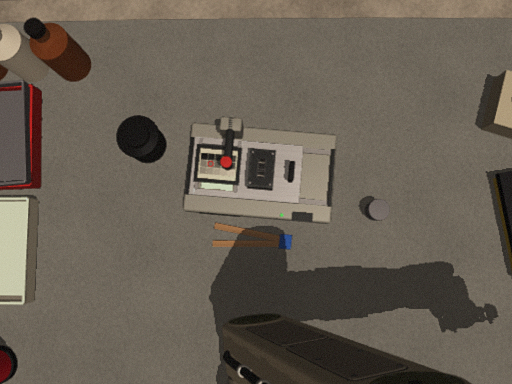

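View pics/scene0.png

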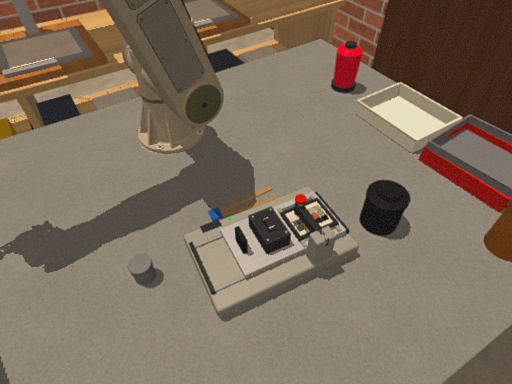

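```bash
cat > fit.py <<'E'
from h import *
def blob(c,f,roi):
    hsv=cv2.cvtColor(c["pixels"],cv2.COLOR_RGB2HSV).astype(int); m=f(hsv[...,0],hsv[...,1],hsv[...,2])
    z=np.zeros(m.shape,bool); z[roi[1]:roi[3],roi[0]:roi[2]]=1; return (m&z).astype(np.uint8)
E
python3 - <<'E'
from fit import *
out=[]
for n,roi in(("top",(175,110,345,230)),("scene",(180,170,370,320))):
    c=cam(n)
    for k in("densitometer","film_holder","wheel_housing","fin_top","read_head"):
        l=spotter.cut_out(k,n)
        if not l: print(n,k,"none");continue
        m=l[0]["region"].astype(np.uint8); cn=max(cv2.findContours(m,0,2)[0],key=cv2.contourArea)
        r=cv2.minAreaRect(cn); z=dict(densitometer=.045,film_holder=.074,wheel_housing=.104,fin_top=.114,read_head=.154)[k]
        print(n,k,round(l[0]["conf"],2),m.sum(),np.round(l[0]["uv"],1),[list(np.round(at(c,p,z)[:2]*1000)) for p in cv2.boxPoints(r)])
    red=blob(c,lambda h,s,v:((h<8)|(h>172))&(s>130)&(v>60),roi); yel=blob(c,lambda h,s,v:(h>20)&(h<35)&(s>110)&(v>60),roi)
    for nm,m in(("red",red),("yel",yel)):
        N,L,S,C=cv2.connectedComponentsWithStats(m,connectivity=8)
        for i in range(1,N): print(n,nm,S[i],np.round(C[i],1),np.round(at(c,C[i],.074)[:2]*1000,1),np.round(at(c,C[i],.154)[:2]*1000,1))
    x=c["pixels"][:,:,::-1][roi[1]:roi[3],roi[0]:roi[2]]
    out.append(cv2.resize(x,(800,int(x.shape[0]*800/x.shape[1])),interpolation=cv2.INTER_CUBIC))
cv2.imwrite("pics/a.png",out[0]);cv2.imwrite("pics/b.png",out[1][:600])
E
```

```text
top densitometer 0.8 13569 [260.3 175.6] [[np.float64(465.0), np.float64(202.0)], [np.float64(711.0), np.float64(186.0)], [np.float64(678.0), np.float64(-183.0)], [np.float64(434.0), np.float64(-157.0)]]
top film_holder 0.69 1368 [213.2 164.7] [[np.float64(540.0), np.float64(169.0)], [np.float64(629.0), np.float64(160.0)], [np.float64(615.0), np.float64(54.0)], [np.float64(526.0), np.float64(65.0)]]
top wheel_housing 0.92 1060 [260.8 168. ] [[np.float64(516.0), np.float64(44.0)], [np.float64(611.0), np.float64(37.0)], [np.float64(606.0), np.float64(-25.0)], [np.float64(511.0), np.float64(-18.0)]]
top fin_top 0.6 5838 [251.  168.6] [[np.float64(503.0), np.float64(173.0)], [np.float64(638.0), np.float64(162.0)], [np.float64(613.0), np.float64(-90.0)], [np.float64(478.0), np.float64(-76.0)]]
top read_head 0.45 104 [223.9 160.4] [[np.float64(558.0), np.float64(97.0)], [np.float64(583.0), np.float64(97.0)], [np.float64(582.0), np.float64(75.0)], [np.float64(558.0), np.float64(75.0)]]
top red [220 156  12  12 119] [225.6 161.5] [584.1  93.3] [570.3  86.6]
top red [208 161   6   6  19] [210
[... 574 characters left out ...]
p.float64(631.0), np.float64(32.0)], [np.float64(635.0), np.float64(-39.0)]]
scene fin_top 0.78 4933 [271.3 231.7] [[np.float64(525.0), np.float64(-95.0)], [np.float64(533.0), np.float64(99.0)], [np.float64(675.0), np.float64(54.0)], [np.float64(658.0), np.float64(-115.0)]]
scene read_head 0.62 642 [141.  272.1] [[np.float64(518.0), np.float64(-291.0)], [np.float64(523.0), np.float64(-248.0)], [np.float64(596.0), np.float64(-254.0)], [np.float64(590.0), np.float64(-294.0)]]
scene red [295 194  12  11 104] [300.3 198.8] [525.4 132.2] [578.7  83.9]
scene red [312 212   6   7  23] [314.4 215.3] [585.6 128.7] [631.6  80.8]
scene yel [303 223   5   5  11] [304.6 225.5] [597.5  90.3] [642.1  47. ]
```

View pics/a.png

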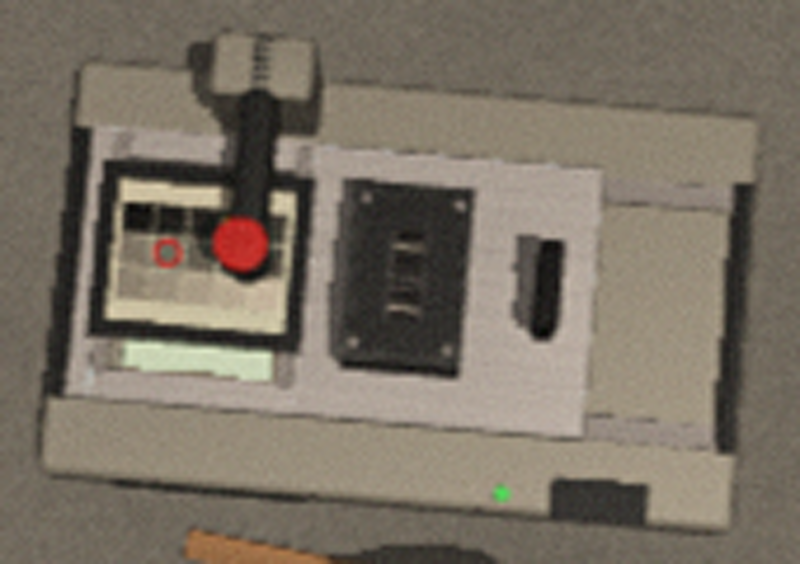

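View pics/b.png

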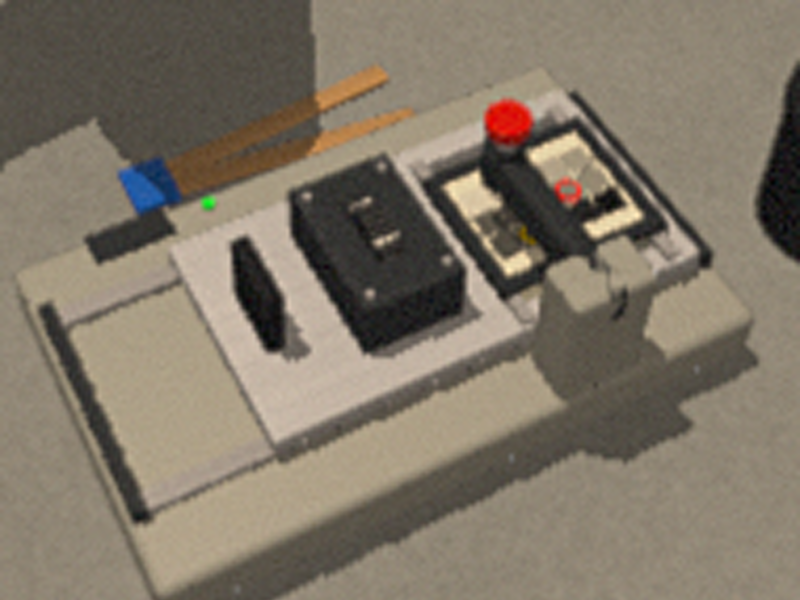

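```bash
python3 - <<'E'
from fit import *
c=cam("top"); s=cam("scene")
A=lambda p:np.array(p)*170/800+[175-.4,110-.4]
B=lambda p:np.array(p)*190/800+[180-.4,170-.4]
def show(nm,c,F,pts,z):
    P=np.array([at(c,F(p),z)[:2]*1000 for p in pts]); print(nm,np.round(P,1).tolist(),"mean",np.round(P.mean(0),1), end=" ")
    if len(P)==4:
        e=P[1]-P[0]+P[2]-P[3]; g=P[0]-P[3]+P[1]-P[2]   # e: -y dir ; g:+x
        print("yaw",np.degrees(np.arctan2(-e[0]*-1*-1*-1 if 0 else e[0],-e[1])).round(2),np.degrees(np.arctan2(g[1],g[0])).round(2),"len",np.linalg.norm(e)/2,np.linalg.norm(g)/2)
    else: print()
show("box",c,A,[(80,66),(757,120),(733,525),(43,472)],.045)
show("housing",c,A,[(343,180),(474,190),(458,378),(336,368)],.104)
show("holder",c,A,[(108,158),(313,182),(298,350),(90,334)],.074)
show("fin",c,A,[(553,240),(540,338)],.114)
show("slot",c,A,[(406,273)],.104)
show("boxS",s,B,[(710,262)],.045)
show("finS",s,B,[(237,240),(279,350)],.114)
show("finS top",s,B,[(246,238),(275,298)],.114)
show("housS",s,B,[(388,155),(290,197),(372,300),(465,268)],.104)
show("capS",s,B,[(508,122)],.154); show("redS",s,B,[(568,190)],.074)
show("slotS",s,B,[(376,226)],.104)
show("screws",c,A,[(368,198),(461,206),(446,350),(351,342)],.104)
show("screwsS",s,B,[(382,168),(306,196),(369,294),(447,258)],.104)
# consistency: stereo triangulation of red cap and red mark
for a,b in(((225.6,161.5),(300.3,198.8)),((210.4,163.5),(314.4,215.3)),(A((406,273)),B((376,226)))):
    r1,r2=ray(c,a),ray(s,b); M=np.array([r1,-r2]).T; d=np.array(s["xyz"])-np.array(c["xyz"]); t=np.linalg.lstsq(M,d,rcond=None)[0]
    p1=np.array(c["xyz"])+t[0]*r1; p2=np.array(s["xyz"])+t[1]*r2; print(np.round(p1*1000,1),np.round(p2*1000,1))
E
```

```text
box [[684.2, 179.9], [653.2, -173.9], [442.2, -156.8], [471.4, 196.5]] mean [562.8  11.4] yaw -4.87 -4.55 len 354.81357613660975 212.56046124382084
housing [[610.7, 40.1], [605.2, -24.4], [512.2, -15.8], [517.4, 43.7]] mean [561.4  10.9] yaw -4.92 -3.75 len 62.226780525664516 93.34784044746623
holder [[628.9, 160.5], [615.8, 56.4], [530.1, 64.0], [538.9, 168.7]] mean [578.4 112.4] yaw -5.98 -5.13 len 104.97936972933454 88.21728247032306
fin [[578.3, -62.4], [530.3, -55.5]] mean [554.3 -58.9] 
slot [[564.1, 9.3]] mean [564.1   9.3] 
boxS [[652.2, 181.8]] mean [652.2 181.8] 
finS [[540.8, -59.8], [610.4, -76.2]] mean [575.6 -68. ] 
finS top [[542.2, -55.1], [582.9, -61.9]] mean [562.6 -58.5] 
housS [[528.3, 43.8], [524.3, -17.6], [604.6, -17.4], [613.9, 34.4]] mean [567.8  10.8] yaw -6.69 176.78 len 56.97608355581392 83.03332846777973
capS [[578.0, 84.2]] mean [578.   84.2] 
redS [[584.4, 129.8]] mean [584.4 129.8] 
slotS [[566.0, 10.7]] mean [566.   10.7] 
screws [[601.6, 27.8], [597.3, -17.9], [526.0, -10.0], [530.2, 36.4]] mean [563.7   9.1] yaw -5.27 -6.57 len 46.26186631853281 71.829692766568
screwsS [[534.3, 35.8], [528.4, -9.9], [600.6, -16.7], [603.6, 30.2]] mean [566.7   9.9] yaw -5.44 175.01 len 46.50547285045513 71.01154640457663
[571.8  87.4 145.1] [572.9  89.1 145.4]
[580.7 130.2  67.2] [582.  132.3  67.7]
[564.3   9.3 102.8] [565.3  11.2 102.9]
```

Emit:
jog_arm:
  increments:
    - [[0.117,-0.085,0,0,0,0,153],[0.117,-0.085,0,0,0,0,153],[0.117,-0.085,0,0,0,0,153],[0.117,-0.085,0,0,0,0,153],[0.117,-0.085,0,0,0,0,153],[0.117,-0.085,0,0,0,0,153],[0.117,-0.085,0,0,0,0,153],[0.117,-0.085,0,0,0,0,153],[0.117,-0.085,0,0,0,0,153],[0.117,-0.085,0,0,0,0,153],[0.117,-0.085,0,0,0,0,153],[0.117,-0.085,0,0,0,0,153],[0.117,-0.085,0,0,0,0,153],[0.117,-0.085,0,0,0,0,153],[0.117,-0.085,0,0,0,0,153],[0.117,-0.085,0,0,0,0,153],[0.117,-0.085,0,0,0,0,153],[0,0,0,0,0,0.035,153],[0,0,0,0,0,0.035,153],[0,0,0,0,0,0.034,153]]
  force: 25

```text
clock: 4.0
tcp_pos: [0.534, -0.089, 0.2311]
orientation: [0.0, 0.999, -0.045, -0.0]
wrist_force: [0.0, -0.2, 0.2]
finger_gap: 0.0345
grip_force: 0.0
```

```bash
cat >> fit.py <<'E'
from scipy.optimize import least_squares
YAW=np.radians(-5); EX=np.array([np.cos(YAW),np.sin(YAW)]); EY=np.array([-np.sin(YAW),np.cos(YAW)])
def go(x,y,z):
    s=env.get_state(); Rm=R.from_quat(s["orientation"],scalar_first=True).as_matrix()
    d=np.array([x,y,z])/1000-s["tcp_pos"]; print("tcp",np.round(s["tcp_pos"]*1000,1),"yaw",np.degrees(np.arctan2(Rm[1,0],Rm[0,0])).round(2),"units",np.round(Rm.T@d/.25,4),"F",np.round(s["wrist_force"],1),"gap",s["finger_gap"].round(4),"t",s["clock"])
def sil(c,x,y):
    a=np.linspace(0,2*np.pi,40); P=[px(c,(x+.013*np.cos(t),y+.013*np.sin(t),z)) for t in a for z in(.144,.154)]
    h=cv2.convexHull(np.array(P,np.float32)*100); M=cv2.moments(h); return np.array([M["m10"],M["m01"]])/M["m00"]/100
def cap(c,n):
    roi=dict(top=(205,140,245,180),scene=(280,180,320,215))[n]
    N,L,S,C=cv2.connectedComponentsWithStats(blob(c,lambda h,s,v:((h<8)|(h>172))&(s>130)&(v>60),roi))
    i=1+np.argmax(S[1:,4]); u=C[i]; r=least_squares(lambda p:sil(c,*p)-u,at(c,u,.15)[:2]); return r.x*1000,S[i,4]
def ring(c,roi,col):
    f=(lambda h,s,v:((h<8)|(h>172))&(s>110)&(v>50)) if col=="r" else (lambda h,s,v:(h>20)&(h<35)&(s>110)&(v>60))
    m=blob(c,f,roi); ys,xs=np.nonzero(m)
    return at(c,(xs.mean(),ys.mean()),.074)[:2]*1000,len(xs)
E
python3 - <<'E'
from fit import *
c=cam("top"); s=cam("scene")
go(557.9,-59.9,231)
for n,k in(("top",c),("scene",s)):
    p,a=cap(k,n); print(n,"cap",p,a)
    try:
        r,b=ring(k,dict(top=(205,156,217,171),scene=(308,210,322,221))[n],"r"); d=r-p; print("red",r,b,"local d",d@EX,d@EY)
    except Exception as e: print(e)
cv2.imwrite("pics/c.png",np.hstack([cv2.resize(c["pixels"][110:230,180:340,::-1],(400,300),interpolation=2),cv2.resize(s["pixels"][170:290,210:370,::-1],(400,300),interpolation=2)]))
E
```

```text
Traceback (most recent call last):
  File "fit.py", line 9, in go
    d=np.array([x,y,z])/1000-s["tcp_pos"]; print("tcp",np.round(s["tcp_pos"]*1000,1),"yaw",np.degrees(np.arctan2(Rm[1,0],Rm[0,0])).round(2),"units",np.round(Rm.T@d/.25,4),"F",np.round(s["wrist_force"],1),"gap",s["finger_gap"].round(4),"t",s["clock"])
                                                                                                                                                                                                                  ^^^^^^^^^^^^^^^^^^^^^
AttributeError: 'float' object has no attribute 'round'
```

```bash
sed -i 's/s\["finger_gap"\].round(4)/round(float(s["finger_gap"]),4)/' fit.py
python3 - <<'E'
from fit import *
c=cam("top"); s=cam("scene")
go(557.9,-59.9,231)
for n,k in(("top",c),("scene",s)):
    try:
        p,a=cap(k,n); print(n,"cap",p,a)
        r,b=ring(k,dict(top=(205,156,217,171),scene=(308,210,322,221))[n],"r"); d=r-p; print("red",r,b,"local d",d@EX,d@EY)
    except Exception as e: print(e)
cv2.imwrite("pics/c.png",np.hstack([cv2.resize(c["pixels"][110:230,180:340,::-1],(400,300),interpolation=2),cv2.resize(s["pixels"][170:290,210:370,::-1],(400,300),interpolation=2)]))
E
```

```text
tcp [533.8 -89.6 231.3] yaw -4.84 units [ 0.0862 -0.1264  0.0012] F [-0.3 -0.  -0.1] gap 0.0343 t 4.2
top cap [571.39787495  87.29730564] 110
red [579.46712565 129.10937299] 25 local d 4.3943829828359275 42.35624135213644
scene cap [575.29126561  87.09363241] 107
red [585.29569472 129.01918022] 26 local d 6.312306975197287 42.63795189863628
```

View pics/c.png

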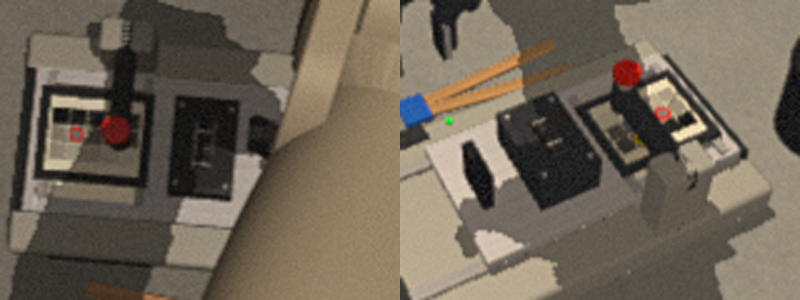

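Emit:
jog_arm:
  increments:
    - [[0.043,-0.063,0,0,0,0,153],[0.043,-0.063,0,0,0,0,153],[0,0,0.1,0,0,0,153],[0,0,0.1,0,0,0,153],[0,0,0.1,0,0,0,153],[0,0,0.1,0,0,0,153],[0,0,0.06,0,0,0,153],[0,0,0.06,0,0,0,153],[0,0,0.06,0,0,0,153],[0,0,0,0,0,0,153],[0,0,0,0,0,0,180],[0,0,0,0,0,0,200],[0,0,0,0,0,0,225],[0,0,0,0,0,0,225],[0,0,0,0,0,0,225]]
  force: 20

```text
clock: 5.7
tcp_pos: [0.5587, -0.0601, 0.0874]
orientation: [0.0, 0.999, -0.043, 0.001]
wrist_force: [-1.5, 0.4, 6.3]
finger_gap: 0.0117
grip_force: 22.2
```

Emit:
jog_arm:
  increments:
    - [[0,0.017,0,0,0,0,225],[0,0.017,0,0,0,0,225],[0,0.017,0,0,0,0,225],[0,0.017,0,0,0,0,225],[0,0.017,0,0,0,0,225],[0,0.017,0,0,0,0,225],[0,0.017,0,0,0,0,225],[0,0.017,0,0,0,0,225],[0,0.017,0,0,0,0,225],[0,0.017,0,0,0,0,225],[0,0,0,0,0,0,225],[0,0,0,0,0,0,225]]

```text
clock: 6.9
tcp_pos: [0.5546, -0.103, 0.0874]
orientation: [0.001, 0.999, -0.044, 0.001]
wrist_force: [-1.3, -0.3, 6.3]
finger_gap: 0.0116
grip_force: 22.2
```

```bash
python3 - <<'E'
from fit import *
c=cam("top"); s=cam("scene")
go(554.6,-103,87.4)
im=[]
for n,k,z0 in(("top",c,(200,135,270,190)),("scene",s,(275,190,335,240))):
    p,a=cap(k,n); print(n,"cap",p,a)
    for col in "ry":
        f=(lambda h,s,v:((h<8)|(h>172))&(s>110)&(v>50)) if col=="r" else (lambda h,s,v:(h>20)&(h<35)&(s>100)&(v>50))
        N,L,S,C=cv2.connectedComponentsWithStats(blob(k,f,z0),connectivity=8)
        for i in range(1,N):
            if S[i,4]>4:
                d=at(k,C[i],.074)[:2]*1000-p; print(n,col,S[i],C[i].round(1),"local d",d@EX,d@EY)
    im.append(cv2.resize(k["pixels"][z0[1]-20:z0[3]+20,z0[0]-20:z0[2]+20,::-1],(400,360),interpolation=2))
cv2.imwrite("pics/d.png",np.hstack(im))
E
```

```text
tcp [ 554.7 -103.    87.4] yaw -5.0 units [-0.0003  0.0001  0.0001] F [-2.2 -0.7  5.7] gap 0.0118 t 7.0
top cap [571.22133864  87.07181128] 120
top r [220 156  12  12 121] [225.5 161.4] local d 12.498845515515985 7.439780867887715
top y [245 157   3   5   8] [246.  159.1] local d 21.894726784325357 -40.55797298201914
top y [241 161   5   2   5] [243.  161.4] local d 15.860016086942107 -33.92030155949493
scene cap [574.83383162  86.83564075] 104
scene r [295 193  12  12 113] [300.2 198.7] local d -53.796089147092914 40.76190316611106
scene r [296 219   7   7  26] [298.8 221.6] local d 6.103424655595045 -0.5223671894619579
scene y [287 229   7   6  30] [289.9 231.6] local d 21.488672174025 -33.8962743179378
```

View pics/d.png

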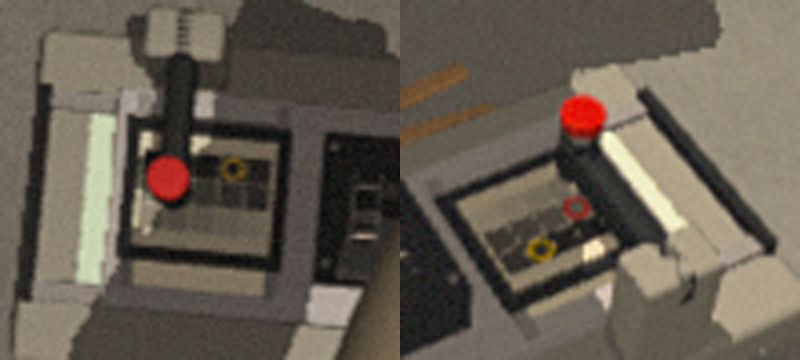

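Emit:
jog_arm:
  increments:
    - [[0,-0.0024,0,0,0,0,225],[0,0,0,0,0,0,225],[0,0,0,0,0,0,153],[0,0,0,0,0,0,153],[0,0,0,0,0,0,153],[0,0,0,0,0,0,153],[0,0,-0.08,0,0,0,153],[0,0,-0.08,0,0,0,153],[0,0,-0.08,0,0,0,153],[0.0077,-0.093,0,0,0,0,255],[0.0077,-0.093,0,0,0,0,255],[0.0077,-0.093,0,0,0,0,255],[0,0,0.036,0,0,0,255],[0,0,0.036,0,0,0,255],[0,0,0.036,0,0,0,255],[0,0,0,0,0,0,255],[0,0,0,0,0,0,255]]

```text
clock: 8.7
tcp_pos: [0.5656, -0.0335, 0.1187]
orientation: [0.0, 0.999, -0.044, -0.001]
wrist_force: [-0.5, -0.1, -0.2]
finger_gap: -0.0
grip_force: 0.0
```

```bash
python3 - <<'E'
from fit import *
go(566.5,-33.5,114)
E
```

```text
tcp [565.6 -33.5 118.7] yaw -5.05 units [ 0.0034 -0.0003  0.0187] F [-0.5 -0.1 -0.2] gap -0.0 t 8.7
```

Emit:
jog_arm:
  increments:
    - [[0.002,0,0.004,0,0,0,255],[0,0,0.004,0,0,0,255],[0,0,0.004,0,0,0,255],[0,0,0.004,0,0,0,255],[0,0,0.004,0,0,0,255],[0,0,0,0,0,0,255]]

```text
clock: 9.3
tcp_pos: [0.5665, -0.0328, 0.1141]
orientation: [0.0, 0.999, -0.043, -0.0]
wrist_force: [-0.3, 0.2, -0.3]
finger_gap: -0.0001
grip_force: 0.0
```

Emit:
jog_arm:
  increments:
    - [[0,0,0.004,0,0,0,255],[0,0,0.004,0,0,0,255],[0,0,0,0,0,0,255]]

```text
clock: 9.6
tcp_pos: [0.5666, -0.0329, 0.1121]
orientation: [0.0, 0.999, -0.043, -0.0]
wrist_force: [0.6, 0.6, -0.0]
finger_gap: 0.0001
grip_force: 0.0
```

Emit:
jog_arm:
  increments:
    - [[0,0,0.004,0,0,0,255],[0,0,0,0,0,0,255]]

```text
clock: 9.8
tcp_pos: [0.5667, -0.0329, 0.112]
orientation: [0.0, 0.999, -0.043, 0.0]
wrist_force: [-1.6, -0.4, 4.3]
finger_gap: 0.0
grip_force: 2.2
```

Emit:
jog_arm:
  increments:
    - [[0,0,0.003,0,0,0,255],[0,0,0,0,0,0,255]]

```text
clock: 10.0
tcp_pos: [0.567, -0.0329, 0.1119]
orientation: [0.0, 0.999, -0.043, 0.001]
wrist_force: [-1.8, -0.0, 8.5]
finger_gap: -0.0001
grip_force: 4.2
```

Emit:
jog_arm:
  increments:
    - [[0,0,0.004,0,0,0,255],[0,0,0,0,0,0,255],[-0.008,0,0,0,0,0,255],[-0.008,0,0,0,0,0,255],[-0.008,0,0,0,0,0,255],[-0.008,0,0,0,0,0,255],[-0.008,0,0,0,0,0,255],[-0.008,0,0,0,0,0,255],[0,0,0,0,0,0,255]]

```text
clock: 10.9
tcp_pos: [0.5574, -0.0321, 0.1118]
orientation: [0.0, 0.999, -0.043, 0.003]
wrist_force: [1.7, -0.1, 7.8]
finger_gap: -0.0002
grip_force: 4.2
```

Emit:
jog_arm:
  increments:
    - [[0,0,-0.02,0,0,0,255],[0,0,-0.02,0,0,0,255]]

```text
clock: 11.1
tcp_pos: [0.5543, -0.0318, 0.1196]
orientation: [0.0, 0.999, -0.043, -0.0]
wrist_force: [-0.9, 0.6, -0.9]
finger_gap: -0.0002
grip_force: 0.0
```

```bash
cat > look.py <<'E'
from fit import *
import sys
go(572,87.2,160)
acc={}
for rep in range(2):
  for n,z0 in(("top",(205,140,275,195)),("scene",(270,190,335,245))):
    k=cam(n)
    try: p,a=cap(k,n)
    except Exception as e: print("nocap",n); continue
    for col in "ry":
        f=(lambda h,s,v:((h<8)|(h>170))&(s>100)&(v>40)) if col=="r" else (lambda h,s,v:(h>19)&(h<36)&(s>85)&(v>40))
        m=cv2.morphologyEx(blob(k,f,z0),cv2.MORPH_CLOSE,np.ones((3,3),np.uint8))
        N,L,S,C=cv2.connectedComponentsWithStats(m,connectivity=8)
        for i in range(1,N):
            if 8<S[i,4]<90:
                b=S[i]; u=(np.array([b[0]+(b[2]-1)/2,b[1]+(b[3]-1)/2])+C[i])/2
                d=at(k,u,.074)[:2]*1000-p; print(n,"cap",p.round(1),a,col,S[i],C[i].round(1),"local d",(d@EX).round(1),(d@EY).round(1))
E
python3 look.py
```

```text
tcp [554.3 -31.8 119.6] yaw -4.98 units [ 0.0293 -0.4802 -0.1615] F [-0.9  0.6 -0.9] gap -0.0002 t 11.1
top cap [571.  87.] 104 y [240 158   6   7  32] [242.8 160.8] local d 17.2 -32.9
scene cap [575.   86.8] 107 r [295 218   7   6  33] [297.9 220.3] local d 1.9 -0.3
scene cap [575.   86.8] 107 y [286 228   7   6  35] [289.1 230.6] local d 17.7 -34.1
top cap [570.9  86.7] 105 y [239 158   7   7  22] [242.  160.3] local d 17.7 -31.0
top cap [570.9  86.7] 105 y [238 180   7   6  14] [240.4 182. ] local d -34.1 -32.4
scene cap [575.2  86.6] 104 r [295 218   7   6  32] [297.9 220.2] local d 1.6 0.0
scene cap [575.2  86.6] 104 y [286 228   7   7  37] [289.  230.6] local d 18.0 -34.4
```

Emit:
jog_arm:
  increments:
    - [[0.032,0,0,0,0,0,255],[0,0,0.02,0,0,0,255],[0,0,0.01,0,0,0,255],[0,0,0.005,0,0,0,255],[0,0,0.006,0,0,0,255],[0,0,0,0,0,0,255],[-0.005,0,0,0,0,0,255],[-0.005,0,0,0,0,0,255],[-0.005,0,0,0,0,0,255],[0,0,0,0,0,0,255],[0,0,0,0,0,0,255]]

```text
clock: 12.4
tcp_pos: [0.562, -0.0326, 0.1118]
orientation: [0.0, 0.999, -0.043, 0.004]
wrist_force: [2.6, 0.9, 10.8]
finger_gap: -0.0001
grip_force: 5.7
```

Emit:
jog_arm:
  increments:
    - [[0,0,-0.02,0,0,0,255],[0,0,-0.02,0,0,0,255],[0,0,-0.1,0,0,0,255]]

```text
clock: 12.7
tcp_pos: [0.5562, -0.0317, 0.1416]
orientation: [-0.0, 0.999, -0.043, -0.004]
wrist_force: [0.3, -0.3, 0.4]
finger_gap: -0.0002
grip_force: 0.0
```

```bash
python3 look.py
```

```text
tcp [556.2 -31.7 141.6] yaw -4.98 units [ 0.0211 -0.4794 -0.0735] F [ 0.3 -0.3  0.4] gap -0.0002 t 12.7
top cap [571.2  87. ] 102 y [240 158   7   9  30] [242.9 161.4] local d 15.1 -33.7
scene cap [575.   86.7] 104 r [295 218   7   6  32] [298.  220.2] local d 1.9 0.0
scene cap [575.   86.7] 104 y [285 228   8   6  36] [288.7 230.5] local d 17.1 -34.8
top cap [571.2  86.7] 103 y [240 158   4   7  18] [241.6 160.5] local d 17.2 -30.0
top cap [571.2  86.7] 103 y [239 179   4   7  11] [240.4 181.5] local d -33.2 -31.7
scene cap [575.2  86.7] 105 r [295 218   7   6  33] [298.1 220.2] local d 1.7 0.1
scene cap [575.2  86.7] 105 y [285 228   8   6  37] [288.8 230.5] local d 17.0 -34.7
```

```bash
cat > avg.py <<'E'
from fit import *
import sys
out=[]
for n,(x,y,w,h) in(("top",(205,135,60,60)),("scene",(270,190,60,60))):
    ks=[cam(n) for _ in range(6)]; im=np.mean([k["pixels"] for k in ks],0).astype(np.uint8)
    np.save(f"{n}_{sys.argv[1]}.npy",im); out.append(cv2.resize(im[y:y+h,x:x+w,::-1],(400,400),interpolation=2))
    k=ks[0]; k["pixels"]=im; p,_=cap(k,n); print(n,"cap",p)
    # predicted ring outlines are drawn at pointer-aligned positions
    for (dx,dy),col in(((0,0),(255,255,0)),((17,-34),(255,0,255))):
        q=p+dx*EX+dy*EY; u=px(k,(q[0]/1000,q[1]/1000,.074)); print(u.round(1))
        cv2.circle(out[-1],tuple(((u-[x,y]+.5)*400/60).astype(int)),3,col,-1)
cv2.imwrite(f"pics/{sys.argv[1]}.png",np.hstack(out))
E
python3 avg.py e1
```

```text
top cap [570.98132865  86.87220536]
[228.3 166.9]
[243.2 161. ]
scene cap [575.164974    86.65999378]
[297.6 219.9]
[288.9 230.4]
```

View pics/e1.png

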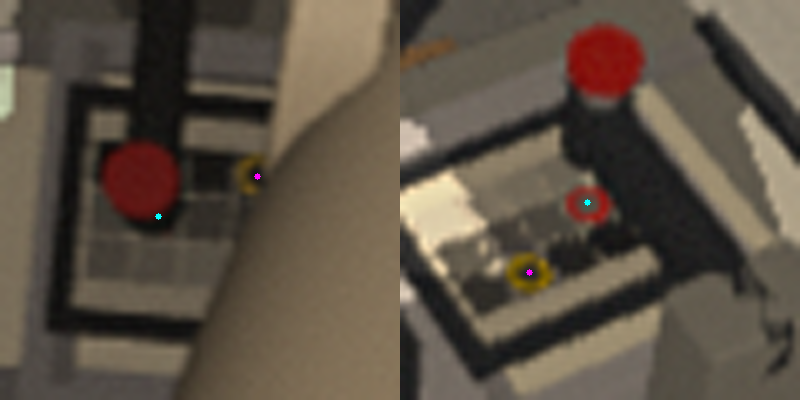

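Emit:
jog_arm:
  increments:
    - [[0,0,-0.07,0,0,0,255],[0,0,-0.07,0,0,0,255],[0.0035,-0.08,0,0,0,0,255],[0.0035,-0.08,0,0,0,0,255],[0.0035,-0.08,0,0,0,0,255],[0.0035,-0.08,0,0,0,0,255],[0.0035,-0.08,0,0,0,0,255],[0.0035,-0.08,0,0,0,0,255],[0,0,0.035,0,0,0,255],[0,0,0.035,0,0,0,255],[0,0,0,0,0,0,255],[0,0,0,0,0,0,255]]

```text
clock: 14.7
tcp_pos: [0.5716, 0.0603, 0.1615]
orientation: [-0.01, 1.0, -0.023, -0.001]
wrist_force: [0.3, -0.2, 0.5]
finger_gap: -0.0001
grip_force: 0.0
```

Emit:
jog_arm:
  increments:
    - [[0,0,0,0,0,0,255],[0,0,0,0,0,0,255]]

```text
clock: 14.9
tcp_pos: [0.5724, 0.0605, 0.1625]
orientation: [-0.01, 1.0, -0.022, 0.0]
wrist_force: [-0.3, -0.1, 0.1]
finger_gap: -0.0002
grip_force: 0.0
```

```bash
python3 - <<'E'
from fit import *
go(572,87.2,160); s=env.get_state(); print(np.round(s["joint_pos"],3), R.from_quat(s["orientation"],scalar_first=True).as_matrix().round(3))
E
```

```text
tcp [572.4  60.5 162.5] yaw -2.57 units [-0.0063 -0.1065  0.0121] F [-0.3 -0.1  0.1] gap -0.0002 t 14.9
[-0.045  0.34  -0.086  1.144  0.021  3.141] [[ 0.999 -0.045  0.001]
 [-0.045 -0.999  0.021]
 [ 0.    -0.021 -1.   ]]
```

Emit:
jog_arm:
  increments:
    - [[0,0,-0.06,0,0,-0.045,255],[0,0,0,0,0,-0.047,255],[0,0,0,0,0,-0.047,255],[0,0,0,0,0,-0.047,255],[0,0,0,0,0,-0.047,255],[0,0,0,0,0,-0.047,255],[0,0,0,0,0,-0.047,255],[0,0,0,0,0,-0.047,255],[0,0,0,0,0,-0.047,255],[0,0,0,0,0,-0.047,255],[0,0,0,0,0,-0.047,255],[0,0,0,0,0,-0.047,255],[0,0,0,0,0,-0.047,255],[0,0,0,0,0,-0.047,255],[0,0,0,0,0,-0.047,255],[0,0,0,0,0,-0.047,255],[0,0,0,0,0,-0.047,255],[0,0,0,0,0,-0.047,255],[0,0,0,0,0,-0.047,255],[0,0,0,0,0,-0.047,255]]

```text
clock: 16.9
tcp_pos: [0.5724, 0.0603, 0.1776]
orientation: [-0.0, 0.116, 0.993, 0.01]
wrist_force: [-0.3, -0.5, 1.3]
finger_gap: -0.0001
grip_force: 0.0
```

Emit:
jog_arm:
  increments:
    - [[0,0,0,0,0,-0.046,255],[0,0,0,0,0,0,255],[0,0,0,0,0,0,255]]

```text
clock: 17.2
tcp_pos: [0.5723, 0.0604, 0.1774]
orientation: [0.0, 0.049, 0.999, 0.011]
wrist_force: [-0.3, -0.4, -0.1]
finger_gap: 0.0004
grip_force: 0.0
```

```bash
python3 - <<'E'
from fit import *
go(572,87.2,158); s=env.get_state(); M=R.from_quat(s["orientation"],scalar_first=True); print(np.round(s["joint_pos"],3))
T=R.from_matrix(np.array([[-EX[0],EY[0],0],[-EX[1],EY[1],0],[0,0,-1.]]))
print((M.inv()*T).as_rotvec()/np.pi)
E
```

```text
tcp [572.3  60.4 177.4] yaw 174.37 units [0.0115 0.105  0.0799] F [-0.3 -0.4 -0.1] gap 0.0004 t 17.2
[-0.045  0.332 -0.06   1.178  0.021  0.053]
[ 0.00668519 -0.00022536 -0.00347639]
```

Correct tilt/yaw, go above the cap, and come down.

Emit:
jog_arm:
  increments:
    - [[0,0,0,0.0067,-0.0002,-0.0035,255],[0,0.035,0,0,0,0,255],[0,0.035,0,0,0,0,255],[0.01,0.035,0,0,0,0,255],[0,0,0.04,0,0,0,255],[0,0,0.038,0,0,0,255],[0,0,0,0,0,0,255],[0,0,0,0,0,0,255]]

```text
clock: 18.0
tcp_pos: [0.5713, 0.0866, 0.1569]
orientation: [-0.001, 0.042, 0.999, -0.0]
wrist_force: [0.1, -0.4, -0.3]
finger_gap: -0.0001
grip_force: 0.0
```

```bash
python3 - <<'E'
from fit import *
go(572,87.2,158)
E
```

```text
tcp [571.3  86.6 156.9] yaw 175.18 units [-0.0025  0.0027 -0.0044] F [ 0.1 -0.4 -0.3] gap -0.0001 t 18.0
```

Emit:
jog_arm:
  increments:
    - [[0,0,0.008,0,0,0,255],[0,0,0.006,0,0,0,255],[0,0,0.006,0,0,0,255],[0,0,0.006,0,0,0,255],[0,0,0.006,0,0,0,255],[0,0,0.006,0,0,0,255],[0,0,0,0,0,0,255]]

```text
clock: 18.7
tcp_pos: [0.5721, 0.0866, 0.1484]
orientation: [0.0, 0.042, 0.999, -0.0]
wrist_force: [0.1, -1.2, 4.3]
finger_gap: 0.0002
grip_force: 2.2
```

Emit:
jog_arm:
  increments:
    - [[0,0,0.006,0,0,0,255],[0,0,0.006,0,0,0,255],[0,0,0,0,0,0,255]]

```text
clock: 19.0
tcp_pos: [0.5721, 0.0866, 0.1461]
orientation: [0.0, 0.042, 0.999, -0.0]
wrist_force: [-1.5, -0.8, 8.6]
finger_gap: -0.0
grip_force: 4.0
```

Emit:
jog_arm:
  increments:
    - [[0,0,0.002,0,0,0,255],[0,0,0,0,0,0,255]]

```text
clock: 19.2
tcp_pos: [0.5721, 0.0866, 0.146]
orientation: [0.001, 0.042, 0.999, -0.0]
wrist_force: [-1.9, -1.8, 9.5]
finger_gap: -0.0003
grip_force: 5.2
```

Emit:
jog_arm:
  increments:
    - [[0,0,0,0,0,0,255],[0,0,0,0,0,0,255],[0,0,0,0,0,0,255],[0,0,0,0,0,0,255],[0,0,0,0,0,0,255],[0,0,0,0,0,0,255],[0,0,0,0,0,0,255],[0,0,0,0,0,0,255],[0,0,0,0,0,0,255],[0,0,-0.02,0,0,0,255],[0,0,-0.02,0,0,0,255],[0,0,-0.06,0,0,0,255],[0,0,-0.06,0,0,0,255],[0,-0.12,0,0,0,0,153],[0,-0.12,0,0,0,0,153],[0,-0.12,0,0,0,0,153],[0,-0.12,0,0,0,0,153],[0,-0.12,0,0,0,0,153],[0,-0.12,0,0,0,0,153],[0,0,0,0,0,0,153]]

```text
clock: 21.2
tcp_pos: [0.5565, -0.0953, 0.184]
orientation: [-0.001, 0.044, 0.999, -0.0]
wrist_force: [-0.0, 0.3, -0.4]
finger_gap: 0.0345
grip_force: 0.0
```

```bash
python3 - <<'E'
from fit import *
go(555,-102.4,87.4)
E
```

```text
tcp [556.5 -95.3 184. ] yaw 174.98 units [ 0.0028 -0.0287  0.3863] F [-0.   0.3 -0.4] gap 0.0345 t 21.2
```

Emit:
jog_arm:
  increments:
    - [[0.003,-0.0285,0,0,0,0,153],[0,0,0.09,0,0,0,153],[0,0,0.09,0,0,0,153],[0,0,0.08,0,0,0,153],[0,0,0.066,0,0,0,153],[0,0,0.06,0,0,0,153],[0,0,0,0,0,0,153],[0,0,0,0,0,0,180],[0,0,0,0,0,0,200],[0,0,0,0,0,0,225],[0,0,0,0,0,0,225],[0,0,0,0,0,0,225]]
  force: 20

```text
clock: 22.4
tcp_pos: [0.556, -0.0999, 0.0892]
orientation: [0.001, 0.042, 0.999, -0.0]
wrist_force: [-1.2, -1.1, 5.3]
finger_gap: 0.0119
grip_force: 22.1
```

Emit:
jog_arm:
  increments:
    - [[0,0.0128,0,0,0,0,225],[0,0.0128,0,0,0,0,225],[0,0.0128,0,0,0,0,225],[0,0.0128,0,0,0,0,225],[0,0.0128,0,0,0,0,225],[0,0.0128,0,0,0,0,225],[0,0.0128,0,0,0,0,225],[0,0.0128,0,0,0,0,225],[0,0.0128,0,0,0,0,225],[0,0.0128,0,0,0,0,225],[0,0,0,0,0,0,225],[0,0,0,0,0,0,225]]

```text
clock: 23.6
tcp_pos: [0.559, -0.0677, 0.0892]
orientation: [0.001, 0.042, 0.999, -0.0]
wrist_force: [-0.1, -0.1, 5.0]
finger_gap: 0.0117
grip_force: 22.3
```

```bash
python3 - <<'E'
s=open('avg.py').read()
s=s.replace("((0,0),(255,255,0)),((17,-34),(255,0,255))","((-17,34),(255,255,0)),((0,34),(0,255,0)),((17,0),(255,0,255)),((0,0),(255,0,255))")
s=s.replace("205,135,60,60","190,130,70,70").replace("270,190,60,60","275,185,70,70").replace("400/60","400/70")
open('avg2.py','w').write(s)
E
python3 avg2.py e2; python3 look.py
```

```text
top cap [571.36054969  87.38433172]
[213.1 172.7]
[213.8 165.6]
[228.7 159.7]
[228.1 166.8]
scene cap [575.36751446  87.04150935]
[306.1 209.8]
[310.  214.6]
[301.6 224.9]
[297.8 219.8]
tcp [559.  -67.6  89.2] yaw 175.2 units [-4.000e-04  6.216e-01 -2.830e-01] F [-0.5 -1.1  5.3] gap 0.0118 t 24.2
top cap [571.3  87.4] 112 r [211 163   7   6  37] [213.9 165.5] local d 0.5 33.7
scene cap [575.4  87.2] 108 r [310 213   4   5  13] [311.9 214.4] local d 2.1 37.5
scene cap [575.4  87.2] 108 y [299 222   7   7  35] [302. 225.] local d 17.6 0.5
top cap [571.5  87.4] 111 r [211 163   7   6  37] [213.9 165.5] local d 0.2 33.7
scene cap [575.2  87.2] 109 r [310 213   4   5  13] [311.9 214.4] local d 2.3 37.5
scene cap [575.2  87.2] 109 y [299 222   7   7  36] [301.9 225.1] local d 17.8 0.3
```

View pics/e2.png

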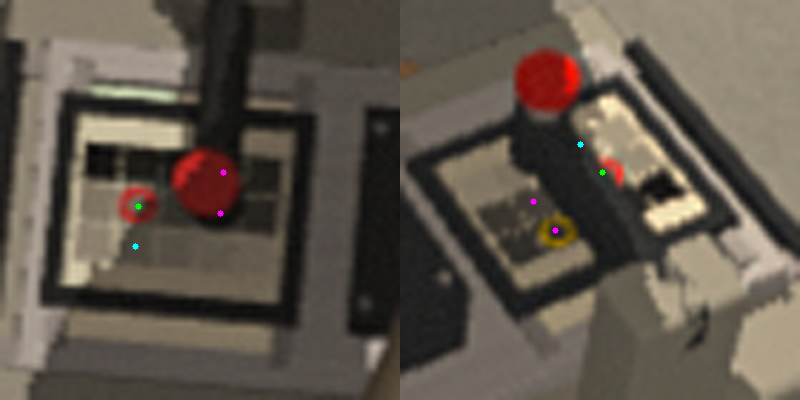

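Emit:
jog_arm:
  increments:
    - [[0,0,0,0,0,0,190],[0,0,0,0,0,0,153],[0,0,0,0,0,0,153],[0,0,0,0,0,0,153],[0,0,-0.08,0,0,0,153],[0,0,-0.08,0,0,0,153],[0,0,-0.08,0,0,0,153],[-0.01,0.0915,0,0,0,0,255],[-0.01,0.0915,0,0,0,0,255],[-0.01,0.0915,0,0,0,0,255],[0,0,0.044,0,0,0,255],[0,0,0.044,0,0,0,255],[0,0,0.044,0,0,0,255],[0,0,0,0,0,0,255],[0,0,0,0,0,0,255]]

```text
clock: 25.9
tcp_pos: [0.5707, -0.0006, 0.1145]
orientation: [-0.001, 0.042, 0.999, 0.0]
wrist_force: [-1.1, -0.2, -0.1]
finger_gap: -0.0
grip_force: 0.0
```

```bash
python3 look.py; python3 -c "
from fit import *
go(572.5,.1,112)"
```

```text
tcp [570.7  -0.6 114.5] yaw 175.14 units [ 0.0251  0.3503 -0.1819] F [-1.1 -0.2 -0.1] gap -0.0 t 25.9
top cap [562.4 113.3] 26 r [220 158   3   5  10] [220.8 159.7] local d 26.4 -6.5
top cap [562.4 113.3] 26 r [211 163   7   6  36] [213.8 165.5] local d 11.5 8.8
scene cap [575.3  87. ] 106 r [310 212   4   6  13] [312.  214.2] local d 1.4 38.3
scene cap [575.3  87. ] 106 y [299 222   7   7  37] [301.8 225. ] local d 17.6 0.5
top cap [562.4 113.8] 25 r [220 158   3   4   9] [220.9 159.4] local d 27.4 -7.1
top cap [562.4 113.8] 25 r [211 162   7   7  37] [213.7 165.3] local d 12.4 8.5
scene cap [575.3  86.8] 105 r [310 212   4   6  14] [311.8 214.2] local d 1.2 38.3
scene cap [575.3  86.8] 105 y [299 222   7   7  34] [301.9 225.1] local d 17.6 0.7
tcp [ 5.715e+02 -3.000e-01  1.156e+02] yaw 175.18 units [-0.0037  0.0019  0.0143] F [-0.3  0.2 -0.6] gap -0.0001 t 26.1
```

Emit:
jog_arm:
  increments:
    - [[0,0,0.008,0,0,0,255],[0,0,0.006,0,0,0,255],[0,0,0.004,0,0,0,255],[0,0,0.004,0,0,0,255],[0,0,0,0,0,0,255]]

```text
clock: 26.6
tcp_pos: [0.5724, -0.0001, 0.1118]
orientation: [0.001, 0.042, 0.999, -0.0]
wrist_force: [-0.9, 0.2, 11.0]
finger_gap: -0.0003
grip_force: 5.4
```

Emit:
jog_arm:
  increments:
    - [[0,0,0.003,0,0,0,255],[0,0,0,0,0,0,255]]

```text
clock: 26.8
tcp_pos: [0.573, -0.0002, 0.1117]
orientation: [0.002, 0.042, 0.999, -0.0]
wrist_force: [-1.9, -0.5, 13.9]
finger_gap: -0.0002
grip_force: 6.7
```

Emit:
jog_arm:
  increments:
    - [[0.01,0,0,0,0,0,255],[0.01,0,0,0,0,0,255],[0.01,0,0,0,0,0,255],[0.01,0,0,0,0,0,255],[0.01,0,0,0,0,0,255],[0.01,0,0,0,0,0,255],[0.01,0,0,0,0,0,255],[0.01,0,0,0,0,0,255],[0,0,0,0,0,0,255]]

```text
clock: 27.7
tcp_pos: [0.5538, 0.0016, 0.1114]
orientation: [0.003, 0.042, 0.999, -0.0]
wrist_force: [0.6, 0.8, 9.3]
finger_gap: 0.0003
grip_force: 4.6
```

```bash
python3 look.py|grep scene;
```

```text
scene cap [575.3  86.9] 105 r [309 211   4   5  12] [310.7 212.6] local d -4.0 38.6
scene cap [575.3  86.9] 105 y [297 220   8   6  32] [300.2 222.9] local d 10.2 1.0
scene cap [575.1  86.9] 103 y [297 220   7   7  34] [300.2 222.8] local d 10.5 0.1
```

Emit:
jog_arm:
  increments:
    - [[0,0,-0.02,0,0,0,255],[0,0,-0.012,0,0,0,255],[-0.04,0,0,0,0,0,255],[-0.04,0,0,0,0,0,255],[0,0,0,0,0,0,255],[0,0,0.016,0,0,0,255],[0,0,0.008,0,0,0,255],[0,0,0.008,0,0,0,255],[0,0,0,0,0,0,255],[0,0,0,0,0,0,255]]

```text
clock: 28.9
tcp_pos: [0.5732, -0.0002, 0.1117]
orientation: [0.003, 0.042, 0.999, -0.0]
wrist_force: [-0.8, 0.4, 14.7]
finger_gap: -0.0001
grip_force: 7.4
```

Emit:
jog_arm:
  increments:
    - [[0.01,0,0,0,0,0,255],[0.01,0,0,0,0,0,255],[0.01,0,0,0,0,0,255],[0.01,0,0,0,0,0,255],[0.01,0,0,0,0,0,255],[0.01,0,0,0,0,0,255],[0.01,0,0,0,0,0,255],[0.01,0,0,0,0,0,255],[0,0,0,0,0,0,255]]

```text
clock: 29.8
tcp_pos: [0.5534, 0.0017, 0.1112]
orientation: [0.003, 0.042, 0.999, -0.0]
wrist_force: [0.7, 1.1, 11.0]
finger_gap: 0.0
grip_force: 5.7
```

Emit:
jog_arm:
  increments:
    - [[0,0,-0.02,0,0,0,255],[0,0,-0.012,0,0,0,255],[-0.04,0,0,0,0,0,255],[-0.02,0,0,0,0,0,255],[0,0,0,0,0,0,255]]

```text
clock: 30.3
tcp_pos: [0.5672, 0.0003, 0.1164]
orientation: [-0.0, 0.042, 0.999, -0.0]
wrist_force: [-0.4, 0.3, -0.3]
finger_gap: 0.0
grip_force: 0.0
```

```bash
python3 look.py
```

```text
tcp [5.672e+02 3.000e-01 1.164e+02] yaw 175.2 units [ 0.01    0.3479 -0.1745] F [-0.4  0.3 -0.3] gap 0.0 t 30.3
top cap [548.6 114.5] 26 r [220 158   3   6  13] [220.9 160.5] local d 38.7 -6.8
top cap [548.6 114.5] 26 r [210 169   7   6  38] [213.  171.5] local d 10.8 9.6
scene cap [575.1  86.9] 105 r [307 208   4   5  13] [308.6 210. ] local d -13.5 39.0
scene cap [575.1  86.9] 105 y [295 218   8   6  34] [298.6 220.7] local d 3.0 0.5
top cap [548.9 114.6] 25 r [220 158   3   6  13] [220.9 160.5] local d 38.5 -7.0
top cap [548.9 114.6] 25 r [210 168   7   7  38] [213.1 171.4] local d 11.3 9.4
scene cap [575.1  87.1] 108 r [307 208   4   5  12] [308.7 209.9] local d -13.5 39.0
scene cap [575.1  87.1] 108 y [295 218   8   6  38] [298.6 220.7] local d 3.1 0.3
```

Emit:
jog_arm:
  increments:
    - [[0,0,0.016,0,0,0,255],[0,0,0.008,0,0,0,255],[0,0,0.008,0,0,0,255],[0,0,0,0,0,0,255],[0,0,0,0,0,0,255]]

```text
clock: 31.0
tcp_pos: [0.5681, 0.0003, 0.1118]
orientation: [0.002, 0.042, 0.999, -0.0]
wrist_force: [-1.7, 0.5, 14.4]
finger_gap: 0.0001
grip_force: 7.3
```

Emit:
jog_arm:
  increments:
    - [[0.008,0,0,0,0,0,255],[0.008,0,0,0,0,0,255],[0.007,0,0,0,0,0,255],[0.007,0,0,0,0,0,255],[0,0,0,0,0,0,255],[0,0,0,0,0,0,255]]

```text
clock: 31.6
tcp_pos: [0.562, 0.0009, 0.1118]
orientation: [0.004, 0.042, 0.999, -0.0]
wrist_force: [2.0, 1.0, 11.9]
finger_gap: 0.0003
grip_force: 5.7
```

Emit:
jog_arm:
  increments:
    - [[0,0,-0.02,0,0,0,255],[0,0,-0.02,0,0,0,255],[0,0,-0.1,0,0,0,255],[0,0,0,0,0,0,255]]

```text
clock: 32.0
tcp_pos: [0.5602, 0.0009, 0.1464]
orientation: [0.002, 0.042, 0.999, -0.0]
wrist_force: [-0.1, 0.0, 0.3]
finger_gap: -0.0004
grip_force: 0.0
```

```bash
python3 avg2.py e3; python3 look.py
```

```text
top cap [547.26827213 114.8047935 ]
[201.5 182.9]
[202.2 175.8]
[217.1 169.8]
[216.5 176.9]
scene cap [575.26817359  86.9657259 ]
[306.  209.8]
[309.9 214.6]
[301.6 224.9]
[297.7 219.8]
tcp [558.7   1.1 143.7] yaw 175.21 units [-0.024   0.3475 -0.0654] F [ 0.1  0.1 -1. ] gap 0.0001 t 32.6
top cap [547.1 114.9] 27 r [210 169   7   7  39] [213.1 172.3] local d 10.9 9.1
top cap [547.1 114.9] 27 y [220 161   6   6  14] [223.3 163.9] local d 33.0 -12.4
scene cap [575.   86.8] 107 r [306 208   5   5  12] [308.2 209.7] local d -14.4 38.5
scene cap [575.   86.8] 107 y [295 218   8   6  35] [298.1 220.1] local d 2.0 0.6
top cap [547.3 114.7] 25 r [210 169   7   7  40] [212.9 172.2] local d 10.7 9.4
scene cap [575.2  86.9] 106 r [306 208   5   5  12] [308.  209.5] local d -14.8 38.4
scene cap [575.2  86.9] 106 y [295 218   8   6  32] [298.2 220.2] local d 2.1 0.6
```

View pics/e3.png

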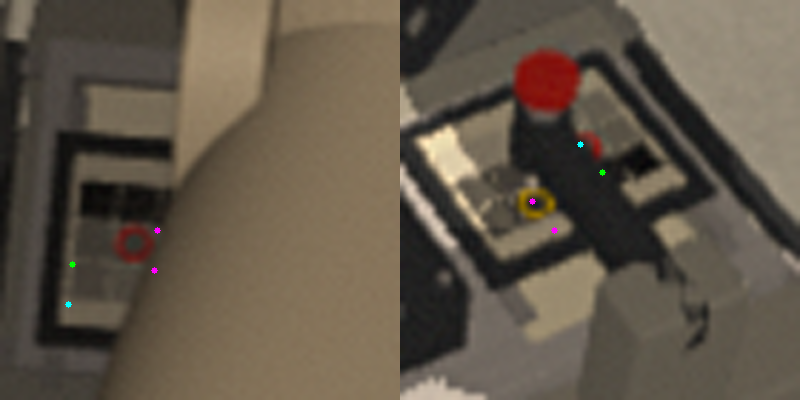

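Emit:
jog_arm:
  increments:
    - [[-0.024,0,0.05,0,0,0,255],[0,0,0.05,0,0,0,255],[0,0,0.024,0,0,0,255],[0,0,0.008,0,0,0,255],[0,0,0.008,0,0,0,255],[0,0,0,0,0,0,255],[0,0,0,0,0,0,255]]

```text
clock: 33.5
tcp_pos: [0.5669, 0.0004, 0.1117]
orientation: [0.003, 0.042, 0.999, -0.0]
wrist_force: [-2.0, 0.7, 17.1]
finger_gap: 0.0001
grip_force: 8.7
```

Emit:
jog_arm:
  increments:
    - [[0.006,0,0,0,0,0,255],[0.006,0,0,0,0,0,255],[0.006,0,0,0,0,0,255],[0,0,0,0,0,0,255],[0,0,0,0,0,0,255]]

```text
clock: 34.0
tcp_pos: [0.5639, 0.0007, 0.1118]
orientation: [0.004, 0.042, 0.999, -0.0]
wrist_force: [2.6, 0.4, 14.3]
finger_gap: -0.0
grip_force: 7.0
```

Emit:
jog_arm:
  increments:
    - [[0,0,-0.02,0,0,0,255],[0,0,-0.02,0,0,0,255],[0,0,-0.12,0,0,0,255],[0,0,-0.12,0,0,0,255],[0,-0.15,0,0,0,0,255],[0,-0.15,0,0,0,0,255],[0,-0.15,0,0,0,0,255]]

```text
clock: 34.7
tcp_pos: [0.5504, -0.1118, 0.1785]
orientation: [-0.001, 0.041, 0.999, 0.0]
wrist_force: [1.1, 0.4, 0.2]
finger_gap: 0.0
grip_force: 0.0
```

```bash
python3 avg2.py e4; python3 look.py
```

```text
top cap [571.43851366  87.06617283]
[213.3 172.7]
[213.9 165.6]
[228.8 159.7]
[228.2 166.7]
scene cap [574.57787411  87.0363875 ]
[305.9 209.6]
[309.7 214.4]
[301.4 224.7]
[297.6 219.6]
tcp [ 551.1 -110.3  178.9] yaw 175.28 units [-0.0186  0.794   0.0758] F [ 0.3  0.6 -0.6] gap 0.0001 t 35.3
top cap [571.4  87.1] 116 r [210 168   7   8  39] [213.2 172.1] local d -15.0 34.7
scene cap [574.5  87.2] 107 r [306 208   5   5  12] [308.2 209.8] local d -13.6 38.0
scene cap [574.5  87.2] 107 y [295 218   8   6  32] [298.2 220.1] local d 2.7 0.4
top cap [571.5  87.4] 115 r [210 169   7   7  36] [213.1 172.2] local d -15.7 34.4
scene cap [574.5  87.1] 107 r [306 208   5   5  14] [308.  209.8] local d -13.7 37.9
scene cap [574.5  87.1] 107 y [295 218   7   6  31] [298.1 220.1] local d 2.4 -0.2
```

View pics/e4.png

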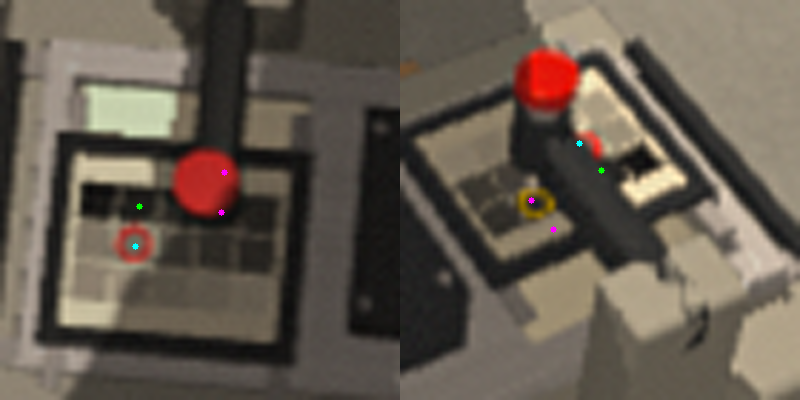

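Emit:
jog_arm:
  increments:
    - [[-0.0065,0.1487,0,0,0,0,255],[-0.0065,0.1487,0,0,0,0,255],[-0.0065,0.1487,0,0,0,0,255],[0,0,0.1,0,0,0,255],[0,0,0.1,0,0,0,255],[0,0,0.04,0,0,0,255],[0,0,0,0,0,0,255],[0,0,0,0,0,0,255],[0,0,0.014,0,0,0,255],[0,0,0.006,0,0,0,255],[0,0,0.006,0,0,0,255],[0,0,0.006,0,0,0,255],[0,0,0,0,0,0,255]]

```text
clock: 36.8
tcp_pos: [0.5656, -0.0006, 0.1119]
orientation: [0.001, 0.042, 0.999, -0.0]
wrist_force: [-1.1, -0.1, 4.2]
finger_gap: -0.0
grip_force: 2.4
```

```bash
python3 look.py|grep -v "top cap"
```

```text
tcp [565.6  -0.6 111.9] yaw 175.2 units [ 0.0036  0.3519 -0.1924] F [-1.1 -0.1  4.2] gap -0.0 t 36.8
scene cap [575.2  86.9] 106 r [306 208   5   5  13] [308.  209.6] local d -14.6 38.3
scene cap [575.2  86.9] 106 y [295 218   7   6  31] [298.1 220. ] local d 1.6 0.1
scene cap [575.   86.8] 103 r [306 208   5   6  14] [308.1 209.9] local d -13.4 37.7
scene cap [575.   86.8] 103 y [295 218   8   6  35] [298.2 220.1] local d 2.1 0.6
```

Emit:
jog_arm:
  increments:
    - [[0,0,0.003,0,0,0,255],[0,0,0.003,0,0,0,255],[0.007,0,0,0,0,0,255],[0.007,0,0,0,0,0,255],[0.007,0,0,0,0,0,255],[0.007,0,0,0,0,0,255],[0,0,0,0,0,0,255],[0,0,0,0,0,0,255]]

```text
clock: 37.8
tcp_pos: [0.561, -0.0002, 0.1118]
orientation: [0.003, 0.042, 0.999, -0.0]
wrist_force: [1.9, -0.7, 9.3]
finger_gap: 0.0001
grip_force: 4.3
```

```bash
python3 look.py
```

```text
tcp [ 5.610e+02 -2.000e-01  1.118e+02] yaw 175.2 units [-0.0157  0.3519 -0.1926] F [ 1.9 -0.7  9.3] gap 0.0001 t 37.8
top cap [545.8 114.9] 25 r [220 157   3   9  21] [221.2 161.3] local d 40.0 -7.5
top cap [545.8 114.9] 25 r [210 170   7   7  38] [212.9 172.9] local d 10.2 9.2
scene cap [575.1  86.8] 106 r [305 207   5   5  11] [307.5 209. ] local d -17.6 38.2
scene cap [575.1  86.8] 106 y [295 217   7   6  34] [297.9 219.6] local d -0.4 1.0
top cap [545.8 115.5] 23 r [220 157   3  10  22] [221.3 161.5] local d 39.2 -8.2
top cap [545.8 115.5] 23 r [210 170   7   7  37] [212.8 173. ] local d 10.1 8.7
scene cap [575.1  86.9] 108 r [305 207   5   5  14] [307.5 208.9] local d -17.7 38.1
scene cap [575.1  86.9] 108 y [295 217   7   7  36] [297.9 219.6] local d 0.4 0.6
```

Emit:
jog_arm:
  increments:
    - [[0,0,-0.02,0,0,0,255],[0,0,-0.02,0,0,0,255],[0,0,-0.12,0,0,0,255],[0,0,-0.11,0,0,0,255],[-0.008,0.117,0,0,0,0,255],[-0.008,0.117,0,0,0,0,255],[-0.008,0.118,0,0,0,0,255],[0,0,0.07,0,0,0,255],[0,0,0,0,0,0,255],[0,0,0,0,0,0,255]]

```text
clock: 39.0
tcp_pos: [0.5707, 0.0873, 0.159]
orientation: [-0.001, 0.042, 0.999, -0.0]
wrist_force: [-0.1, -0.0, 0.3]
finger_gap: -0.0002
grip_force: 0.0
```

```bash
python3 look.py|grep -v "top cap"; python3 -c "
from fit import *
k=cam('top');print(ring(k,(205,163,220,182),'r'))
f=blob(k,lambda h,s,v:((h<8)|(h>170))&(s>100)&(v>40),(205,163,220,182));ys,xs=np.nonzero(f);print(xs.mean(),ys.mean())"
```

```text
tcp [570.7  87.3 159. ] yaw 175.21 units [-0.0053  0.0001 -0.004 ] F [-0.1 -0.   0.3] gap -0.0002 t 39.0
nocap top
scene cap [577.7  84.5] 72 r [295 196  12   9  82] [300.3 200. ] local d -52.9 41.1
scene cap [577.7  84.5] 72 r [305 207   5   5  14] [307.5 208.9] local d -20.5 40.3
scene cap [577.7  84.5] 72 y [295 217   7   6  36] [297.9 219.5] local d -3.3 3.2
nocap top
scene cap [578.1  84.4] 72 r [295 196  12   9  83] [300.3 200.1] local d -53.1 41.0
scene cap [578.1  84.4] 72 r [305 207   5   5  13] [307.5 208.8] local d -21.1 40.4
scene cap [578.1  84.4] 72 y [295 217   7   6  32] [297.8 219.6] local d -3.5 3.0
(array([nan, nan]), 0)
nan nanfit.py:20: RuntimeWarning: Mean of empty slice.
  return at(c,(xs.mean(),ys.mean()),.074)[:2]*1000,len(xs)
  ret = ret.dtype.type(ret / rcount)
<string>:4: RuntimeWarning: Mean of empty slice.
```

Emit:
jog_arm:
  increments:
    - [[-0.004,0,0.016,0,0,0,255],[0,0,0.008,0,0,0,255],[0,0,0.006,0,0,0,255],[0,0,0.006,0,0,0,255],[0,0,0.006,0,0,0,255],[0,0,0.006,0,0,0,255],[0,0,0.004,0,0,0,255],[0,0,0,0,0,0,255]]

```text
clock: 40.05
tcp_pos: [0.5728, 0.087, 0.1467]
orientation: [0.0, 0.042, 0.999, -0.0]
wrist_force: [0.1, -2.4, 5.2]
finger_gap: 0.0001
grip_force: 2.6
```

Emit:
jog_arm:
  increments:
    - [[0,0,0.004,0,0,0,255],[0,0,0,0,0,0,255]]

```text
clock: 40.25
tcp_pos: [0.5729, 0.087, 0.1461]
orientation: [0.0, 0.042, 0.999, -0.0]
wrist_force: [-0.4, -2.2, 6.9]
finger_gap: 0.0003
grip_force: 3.3
```

Right down. Hold for 1 s, release, then clear the scene.

Emit:
jog_arm:
  increments:
    - [[0,0,0.002,0,0,0,255],[0,0,0,0,0,0,255],[0,0,0,0,0,0,255],[0,0,0,0,0,0,255],[0,0,0,0,0,0,255],[0,0,0,0,0,0,255],[0,0,0,0,0,0,255],[0,0,0,0,0,0,255],[0,0,0,0,0,0,255],[0,0,0,0,0,0,255],[0,0,-0.02,0,0,0,255],[0,0,-0.02,0,0,0,255],[0,0,-0.1,0,0,0,255],[0,0,-0.1,0,0,0,255],[0,-0.15,0,0,0,0,255],[0,-0.15,0,0,0,0,255],[0,-0.15,0,0,0,0,255],[0,-0.15,0,0,0,0,255],[0,-0.15,0,0,0,0,255],[0,0,0,0,0,0,255]]

```text
clock: 42.25
tcp_pos: [0.5562, -0.1029, 0.2041]
orientation: [-0.001, 0.044, 0.999, 0.0]
wrist_force: [0.4, 0.8, 0.9]
finger_gap: 0.0
grip_force: 0.0
```

Emit:
jog_arm:
  increments:
    - [[0,0,0,0,0,0,255],[0,0,0,0,0,0,255],[0,0,0,0,0,0,255]]

```text
clock: 42.55
tcp_pos: [0.5568, -0.0981, 0.2048]
orientation: [-0.0, 0.041, 0.999, 0.0]
wrist_force: [-0.3, -0.3, -0.2]
finger_gap: -0.0001
grip_force: 0.0
```

```bash
python3 look.py
```

```text
tcp [556.8 -98.1 204.8] yaw 175.31 units [-2.000e-04  7.438e-01  1.794e-01] F [-0.3 -0.3 -0.2] gap -0.0001 t 42.55
top cap [571.4  87.2] 110 r [210 169   7   8  37] [213. 173.] local d -17.2 34.4
scene cap [575.1  87.1] 108 r [305 207   5   5  14] [307.5 208.9] local d -17.7 37.9
scene cap [575.1  87.1] 108 y [295 217   7   6  34] [297.9 219.5] local d -0.5 0.8
top cap [571.6  87.3] 110 r [210 170   7   7  36] [213.1 173.2] local d -18.2 34.2
scene cap [575.1  87. ] 107 r [305 207   5   5  12] [307.7 208.8] local d -17.7 38.3
scene cap [575.1  87. ] 107 y [295 217   7   6  33] [297.8 219.6] local d -0.5 0.8
```

Yellow is within about 0.7 mm of the pointer, the head is up and the arm is clear.

```bash
python3 -c "
from workcell import ticket
print(ticket.hand_in())"
```

```text
the job is handed in; nothing more can be done
None
```

I read the red-ringed patch and then the yellow-ringed one, and handed the job in at about 43 s. By camera the yellow patch ended within about 1 mm of the pointer, with the head released and the arm clear; the hand-in returned no verdict.

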